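Close the board test press with its removable crank

ROBOT

A 7-joint arm with a two-finger parallel gripper is mounted at the origin on the work surface. World frame = base frame: x ahead of the robot, y to its left, z up, the work surface at z = 0. Lengths are in m, angles in rad, forces in N, time in s.
With the tool pointing down it reaches from about 0.425 to 0.95 m from the base axis. Payload 4.7 kg.
Tool frame: the origin (TCP) lies on the centre line of the jaws, within the pads' length; the fingertips stand ctrl.tips_ahead ahead of it and the grasp point (between the pads) lies 2 mm behind it (ctrl.tips_ahead is the distance from the TCP to the fingertips, in m); y points along the fingers, z is the direction in which the jaws open and shut, and the axes are right-handed (so a half turn about y gives the same grasp; the last joint's range is limited). The gripper opens to 87 mm and grips with 3 to 60 N. Pads are 19 mm wide; open, the fingers measure 117 mm over their backs; the gripper's body (75 mm by 190 mm) begins 51 mm behind the grasp point.
Start: joints at [-1.333, 0.469, -0.049, 1.532, 0.024, 1.141, -0.082], TCP at [0.178, 0.651, 0.24] pointing down, gripper open.
Joint ranges: [-2.59, 2.59], [-0.33, 1.99], [-1.39, 1.29], [0.1, 2.45], [-1.04, 4.18], [0.21, 1.99], [-2.66, 2.66]. Speed limits (rad/s): [2.57, 2.57, 3.14, 3.14, 3.14, 3.14, 3.14].

INTERFACE

Orientations are given as a unit quaternion [w, x, y, z].
In Python, from workcell import ctrl, imaging, ticket, models gives the robot as it stands.
- The arm moves only by the tool send_rows, never from a script. Its argument "rows" is a list of rows, each a list of 5 numbers: the shift along the tool's x, y, z in cm, then the turn about the tool's y in rad, then the opening, from 0 (shut) to 1 (fully open). In form: [[x, y, z, roll, grip], ...]. A call has 1 to 20 rows; each row shifts and turns the commanded pose from where the row before left it, along the tool's axes as they then stand; what a row does not reach is not made up. A row lasts 1/10 s, in which the tool goes at most 50 mm and 8.59 degrees, less where a joint would pass 70% of its speed; a pose out of reach is approached as far as the arm can. A call is refused whole if a number of a shift passes 5 or a number of a turn 0.15, either way. A call with a gripper value outside its range is refused whole. The fingers move at their own pace and stop on an object; "force" is the grip in N (left out, the last holds). Time passes only in rows, so rows that do not move let the fingers close. It gives the time, the measured TCP pose, the force and the opening at its end, in the units of the state.
- ctrl.observe(): the state, without advancing time (a new reading comes with each control period).
- imaging.read_camera(name): name is "scene" or "top" or "wrist"; returns (picture, depth): 384x512x3 uint8, red, green, blue; 384x512 float32, m along the optical axis (not along the pixel's ray), 0 where there is no reading.
- imaging.camera_info(name): a dict with "K" (3x3 intrinsics, pixels), "distortion" ([k1, k2, p1, p2, k3] as OpenCV has them; the pictures are not rectified), "rvec" (rotation vector, rad) and "tvec" (3), from world to camera coordinates, as OpenCV has them. Camera axes: x right, y down, z forward; pixel columns grow to the right and rows downward; lengths in m; the calibration is good to about 2 mm. A picture is of the moment at which its call begins: read the wrist's pose just before it. camera_info takes no time and is no camera call; for the wrist camera it gives the pose at the moment of the call.
- ticket.job_done(): hands the job in, once; it reports no verdict.
Trained networks look in the newest picture that a camera, given by its name, has taken for a name from the list of things; names that differ only in an ending like _2 or _b are one class to them, and where a whole thing is asked for, a point or a joint stands for the part that bears it (a point fixed in the world has none). Each returns a list of dicts, best first, with "confidence" (0 to 1); they miss things now and then, are a little off and sometimes report something else, mostly with a low value. They report only what shows in the picture. A call takes as long as a camera call. They do not tell look-alikes from the thing itself.
- models.spot_in(query, camera): "extent" ([left, top, width, height] in pixels, round what is visible of it).
- models.landmark_of(query, camera): "pixel" ([column, row] in pixels: a listed point, or the origin of a listed thing).
The state is a dict: "t": time; "joint_pos": joint angles; "joint_vel": joint speeds; "tau": joint torques, N m; "eef_pos": TCP position; "ee_rot": TCP orientation; "contact_force": force on the tool from outside, world axes, zero at the start; "ft_torque": the same for the moment, N m; "width": opening from 0.0 (shut) to 1.0 (fully open).
Only numpy, scipy, OpenCV 4.12 (cv2) and the standard library are available. Lean on these libraries where they do the work, as an engineer would, in place of code of your own. Each camera call takes 0.05 s, during which the arm holds its last target. There are 200 camera calls.

TASK

Push the test press's tray all the way in until it clicks home, then put the loose crank fully down over the square shaft end on top of the press. Wind it clockwise (seen from above) by its upright handle until the probe plate is all the way down and the shaft stops, then let go and leave the crank sitting on the shaft, without disturbing the other things on the bench.

Things in the scene. Friction and masses are not known exactly. Their poses are not given: they have to be found in the camera images.
- shaft_end (a point): Top of the press's upright square steel shaft, on its axis, 180 mm above the bench. Fixed to the frame: its yaw is the press's, NOT the square's, which may stand at any angle and is not reported. Look, or feel for it: rest the crank on it with a few newtons and turn it, up to a quarter turn, until it can drop. Clockwise from above lowers the probe plate, 12 mm a turn, to a hard stop.
- collar (a point): Foot of the shaft, 26 mm below its top: centre of the round collar's top (40 mm diameter, 154 mm above the bench) on which the fitted crank rests. The shaft is 16 mm square, its last 4 mm thinner (12.5 mm), so the socket drops 4 mm over the tip at any angle, farther only with the squares within about 9 degrees. It may bind: ease it either way. Turns stiffly: 0.12 N m.
- press: The board test press: aluminium gantry on a dark base, origin on the bench below the shaft. z up, +y the way the tray is pushed in, x along the beam. Beam 230 mm (x) by 80 mm (y), top 150 mm above the bench; nothing on it but the collar and shaft. Base 250 x 160 mm. Fixed to the bench.
- tray_plate (a point): Centre of the outer face of the tray's upright push plate (aluminium, 90 mm wide, 10 mm thick, from 18 to 75 mm above the bench; this point 46.5 mm up). Moves with the tray, axes as the press: push it towards local +y. With the tray home it is 130 mm from the shaft axis, 90 mm clear of the beam. The space around the plate is free.
- tray (a joint): Travel in m of the aluminium tray that carries the green circuit board: 0 fully out, 0.070 home against its stop under the probe plate. Starts at 0 to 0.02. Slides with about 2 N; a spring catch over the last 13 mm adds about 5 N, then snaps over and holds the tray home.
- platen (a joint): Travel in m of the probe plate under the beam: 0 fully up, 0.024 fully down, where the shaft meets its hard stop. Starts 1.3 to 1.7 turns short of the stop.
- crank_hub (a point): Centre of the crank's hub, a dark steel block 42 x 42 mm, 40 mm tall, on the socket's axis, 20 mm above the underside. Below, a square socket 18.5 mm wide, 32 mm deep, sides parallel to the hub's. x points along the arm to the handle, z up. Crank 0.45 kg, balanced near the hub, standing on it; hold the hub across local y. Fitted, this point is 6 mm below the shaft's top.
- crank_handle: Centre of the crank's upright black handle, 24 mm diameter, 50 mm tall (41 to 91 mm above the hub's underside, centre at 66 mm). It spins freely about its own axis, 75 mm from the hub's axis; its yaw means nothing. Below it the flat steel arm, 24 mm wide, 8 mm thick, top flush with the hub's, reaching 87 mm from the hub's axis.
- spool_mid (a point): Centre of a grey spool, 60 mm diameter, 46 mm tall, standing on the bench beside the crank; a bystander, to be left alone. It and the crank may swap places.
- multimeter: Orange hand multimeter lying face up, 190 x 90 x 38 mm, origin under its centre; a bystander.
- screwdriver: Screwdriver, 190 mm long, lying on the bench beyond the crank and spool; a bystander.
- flux: Green bottle with a white cap, 48 mm diameter, 100 mm tall, origin under its centre; a bystander.
Not all that is in view belongs to the job. What is shaped like the part that bears crank_hub but red is not meant.

How it is judged:
On the way, in this order (a step that is already met when the one before it is completed fails the run):
1. the tray is pushed home into its catch (value of joint tray above 0.0675 m), for 0.1 s.
2. the crank's socket is fully down over the square shaft end (value of joint tray above 0.0675 m and z of crank_hub in the frame of shaft_end below -0.002 m and horizontal distance between crank_hub and shaft_end below 0.005 m and angle between crank_hub's own z axis and vertical below 0.12 rad), for 0.2 s.
3. the probe plate is wound all the way down by the crank's handle (all of step 2 and value of joint platen above 0.0225 m and contact force between the fingers and crank_handle above 0.3 N), for 0.05 s.
At the end, for the whole second after the job is handed in: The tray is within 2.5 mm of fully home, the crank sits on the square shaft (hub centre at least 2 mm below the shaft's top, within 5 mm of its axis, upright within 7 degrees), the probe plate is within 1.5 mm of fully down, and the crank is let go and at rest (all of step 2 and value of joint platen above 0.0225 m and velocity of joint platen below 0.002 m/s); the robot touches nothing.
It fails at once if a bystander is shifted by more than 30 mm (distance of any of spool_mid, multimeter, screwdriver, flux from where it was at the start of the episode above 0.03 m).
It also fails if it takes over 72 s, if anything falls off the work surface, if the arm or the gripper's body presses on something with over 40 N, if the wrist force passes 120 N, or if a joint passes its speed limit or range.

## Working session

There is one attempt and no reset: what is moved stays moved. The work goes in short steps, Python scripts to look and compute and a tool call to move; the robot and the scene stay as the last step left them, time stands still between calls to the robot, and variables do not carry over. Pictures are saved under pics/ and viewed, about 8 in all and at most 12, crops included, and the job is handed in when it is done.

Besides the shell and the picture viewer there is one more tool, called after "Request:" by a JSON object that holds its "fn" and its "kwargs", one argument or row to a line. send_rows: Moves the arm, as the interface text tells. Its arguments: {"type":"object","properties":{"rows":{"type":"array","items":{"type":"array","items":{"type":"number"}}},"force":{"type":"number"}},"required":["rows"]}

```bash
mkdir -p pics; ls
cat > h.py <<'E'
import numpy as np, cv2
from scipy.spatial.transform import Rotation as R
from workcell import ctrl, imaging, ticket, models
def cam(n):
    i=imaging.camera_info(n); return np.array(i["K"]),np.array(i["distortion"]),cv2.Rodrigues(np.array(i["rvec"]))[0],np.array(i["tvec"]).ravel()
def ray(n,px,c=None):
    K,d,Rm,t=c or cam(n)
    u=cv2.undistortPoints(np.array(px,float).reshape(-1,1,2),K,d).reshape(-1,2)
    v=np.c_[u,np.ones(len(u))]
    return -Rm.T@t, v@Rm      # origin, dirs (depth-scaled)
def at_z(n,px,z,c=None):
    o,d=ray(n,px,c); s=(z-o[2])/d[:,2]; return o+d*s[:,None]
def at_depth(n,px,dep,c=None):
    o,d=ray(n,px,c); return o+d*np.array(dep).reshape(-1,1)
def cloud(n,dep,c=None):
    vv,uu=np.mgrid[0:384,0:512]; P=at_depth(n,np.c_[uu.ravel(),vv.ravel()],dep.ravel(),c)
    P[dep.ravel()==0]=np.nan
    return P.reshape(384,512,3)
def save(n,img): cv2.imwrite(f"pics/{n}.png",img[...,::-1])
def pose():
    s=ctrl.observe(); q=s["ee_rot"]; return np.array(s["eef_pos"]),R.from_quat([q[1],q[2],q[3],q[0]]).as_matrix(),s
E
python3 - <<'E'
from h import *
np.set_printoptions(precision=4,suppress=True)
p,M,s=pose(); print(p,M,ctrl.tips_ahead,s)
ims=[]
for n in("scene","top"):
    im,d=imaging.read_camera(n); c=cam(n); save(n+"0",im); np.savez(n+"0.npz",im=im,d=d)
    print(n,-c[2].T@c[3],c[2][2])
    for q in("crank_hub","crank_handle","shaft_end","collar","tray_plate","press","spool_mid","multimeter","screwdriver","flux"):
        for r in models.landmark_of(q,n)[:2]:
            u,v=np.round(r["pixel"]).astype(int); dd=d[min(max(v,0),383),min(max(u,0),511)]
            print(q,np.round(r["pixel"],1),round(r["confidence"],2),at_depth(n,[r["pixel"]],[dd],c)[0])
E
```

```text
pics
[0.1778 0.6506 0.2385] [[ 0.9646 -0.0004  0.2636]
 [-0.2636 -0.0019  0.9646]
 [ 0.0001 -1.     -0.0019]] 0.017 {'t': 0.0, 'joint_pos': array([-1.3329,  0.4695, -0.0486,  1.5337,  0.0241,  1.141 , -0.0823]), 'joint_vel': array([ 0.0006,  0.001 ,  0.0005,  0.0004,  0.0033, -0.0011, -0.0008]), 'tau': array([  0.0018, -50.7982,  -0.0795, -23.6148,  -0.0614,   0.0381,
         0.0002]), 'eef_pos': array([0.1778, 0.6506, 0.2385]), 'ee_rot': array([-0.7001,  0.7015, -0.0941,  0.094 ]), 'contact_force': array([-0.057 ,  0.3077,  0.2472]), 'ft_torque': array([ 0.0298, -0.0159,  0.0234]), 'width': 0.9981150675536375}
scene [ 0.9396 -0.4     1.2178] [-0.3002  0.4029 -0.8646]
crank_hub [300.4 167.3] 0.86 [0.6051 0.2925 0.0363]
crank_hub [302.6 134.8] 0.75 [0.5441 0.3965 0.0371]
crank_handle [259.1 133.1] 0.61 [0.434  0.317  0.0428]
crank_handle [326.8 159.6] 0.58 [0.6638 0.3371 0.0773]
shaft_end [228.  197.9] 0.61 [0.5385 0.0353 0.1489]
collar [222.8 203.1] 0.65 [0.5471 0.005  0.1751]
tray_plate [170.9 264.7] 0.94 [ 0.5064 -0.1745  0.0545]
press [228.9 230.7] 0.87 [ 0.5985 -0.0374  0.1501]

[... 341 characters left out ...]
 [0.5347 0.4017 0.0398]
crank_handle [184.4 162.7] 0.44 [0.6526 0.3353 0.0899]
crank_handle [142.3 187. ] 0.43 [0.5797 0.4635 0.0902]
shaft_end [295.4 189.8] 0.6 [0.5436 0.0087 0.1776]
shaft_end [289.8 121. ] 0.5 [0.7999 0.0041 0.0353]
collar [292.1 189.2] 0.67 [0.5452 0.0178 0.1787]
tray_plate [346.3 205.1] 0.56 [ 0.5205 -0.1642  0.0249]
tray_plate [211.2 145.8] 0.48 [0.7266 0.2624 0.0206]
press [287.1 199.7] 0.62 [0.5215 0.0304 0.1473]
spool_mid [186.9 236.2] 0.56 [0.4318 0.3329 0.047 ]
multimeter [289.  120.2] 0.71 [0.8014 0.0069 0.0388]
multimeter [289.2 199.3] 0.71 [0.5215 0.0248 0.1533]
screwdriver [208.9 144.6] 0.66 [0.736  0.2721 0.0049]
flux [157.  267.4] 0.57 [0.3386 0.4169 0.0721]
```

Run:
```python
from h import *
a=np.load("scene0.npz")["im"][85:325,130:370]; b=np.load("top0.npz")["im"][95:295,110:380]
a=cv2.resize(a,None,fx=1.65,fy=2.3,interpolation=2); b=cv2.resize(b,(400,552))
a=cv2.resize(np.load("scene0.npz")["im"][85:325,130:370],(480,480),interpolation=cv2.INTER_CUBIC)
cv2.imwrite("pics/a1.png",cv2.resize(a,(600,600))[...,::-1])
cv2.imwrite("pics/b1.png",cv2.resize(np.load("top0.npz")["im"][95:295,110:380],(800,593),interpolation=cv2.INTER_CUBIC)[...,::-1])
```

```text
(no output)
```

View pics/a1.png

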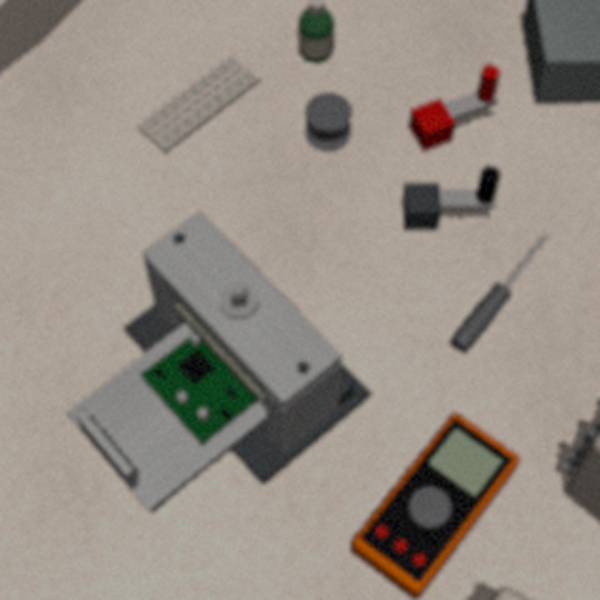

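View pics/b1.png

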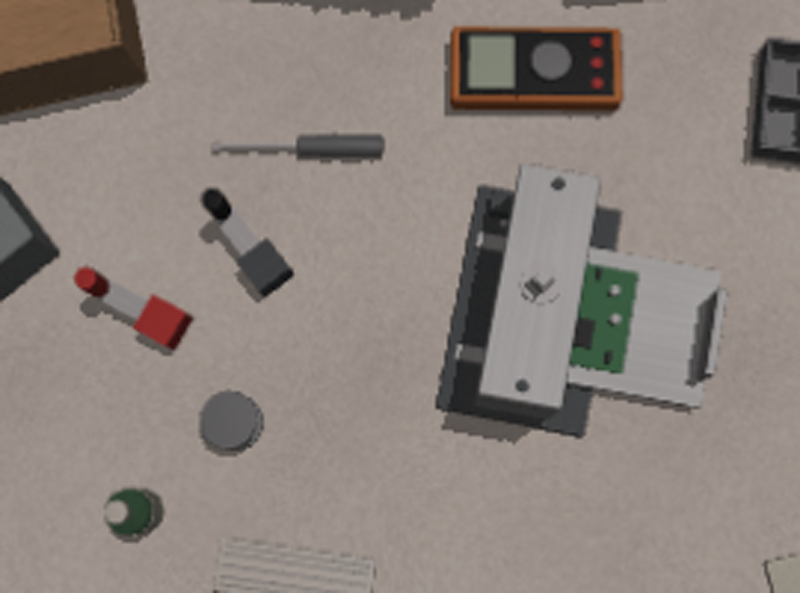

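The scene crop shows the press at centre left, the dark crank hub at crop (421,205) and the red decoy above it. In the top crop the hub is at (265,268), its handle at (215,204) and the shaft at (540,287). Next I fit the geometry from depth.

Run:
```python
from h import *
np.set_printoptions(precision=4,suppress=True)
def rect(P):
    r=cv2.minAreaRect((P[:,:2]*1000).astype(np.float32)); return np.round(r[0],1),np.round(r[1],1),round(r[2],1)
for n in("top","scene"):
    f=np.load(n+"0.npz"); d=f["d"]; im=f["im"].astype(int); C=cloud(n,d)
    X,Y,Z=C[...,0],C[...,1],C[...,2]
    m=(Z>.142)&(Z<.16)&(X>.3)&(X<.75)&(abs(Y)<.3); B=C[m]; print(n,"beam",rect(B),np.median(B[:,2]),B.mean(0))
    m=(Z>.168)&(X>.45)&(X<.65)&(abs(Y)<.1); print(" shaft",m.sum(),C[m].mean(0),C[m].max(0),C[m].min(0))
    c=(X>.52)&(X<.75)&(Y>.2)&(Y<.42)&(im.max(2)-im.min(2)<40)
    m=c&(Z>.034)&(Z<.046)&(im.max(2)<95); H=C[m]; print(" hub",m.sum(),rect(H),H.mean(0))
    m=c&(Z>.06); H=C[m]; print(" handle",m.sum(),H.mean(0),H.max(0))
    m=(X>.42)&(X<.62)&(Y>-.3)&(Y<-.1)&(Z>.055)&(Z<.09); H=C[m]; print(" plate",m.sum(),rect(H) if m.sum()>3 else'',H.mean(0) if m.sum() else '')
    m=(X>.35)&(X<.5)&(Y>.25)&(Y<.4)&(Z>.035); H=C[m]; print(" spool",rect(H))
```

```text
top beam (array([548.9,  15.2]), array([ 80.3, 230.6]), 77.8) 0.15046377389397736 [0.5457 0.0159 0.1506]
 shaft 38 [0.5472 0.0162 0.1776] [0.5571 0.0259 0.1823] [0.5385 0.0067 0.1686]
 hub 179 (array([616. , 314.8]), array([91.5, 40.9]), 36.4) [0.5983 0.3023 0.0408]
 handle 68 [0.6546 0.3439 0.0858] [0.6686 0.355  0.096 ]
 plate 133 (array([ 509.2, -167.3]), array([11.1, 89.9]), 78.5) [ 0.5086 -0.1661  0.0723]
 spool (array([432.6, 334.4]), array([59.5, 55.3]), 89.0)
scene beam (array([546.6,  12. ]), array([ 82.7, 234. ]), 77.7) 0.1492225223471253 [0.5525 0.0093 0.1492]
 shaft 44 [0.5481 0.0108 0.177 ] [0.5563 0.0226 0.1828] [0.5399 0.0001 0.1692]
 hub 187 (array([620.1, 313.9]), array([102.1,  41.9]), 36.7) [0.6025 0.2995 0.039 ]
 handle 83 [0.6567 0.3382 0.0825] [0.667  0.3565 0.0956]
 plate 161 (array([ 508.6, -170.5]), array([10.5, 91.8]), 77.8) [ 0.5114 -0.1719  0.0725]
 spool (array([431.1, 331.2]), array([57.3, 61. ]), 21.8)
```

Request:
{"fn": "send_rows", "kwargs": {
  "rows": [
    [3.7,0,-2,0,1],
    [3.7,0,-2,0,1],
    [3.7,0,-2,0,1],
    [3.7,0,-2,0,1],
    [3.7,0,-2,0,1],
    [3.7,0,-2,0,1],
    [3.7,0,-2,0,1],
    [3.7,0,-2,0,1],
    [1.8,0,-3.4,0,1],
    [1.8,0,-3.4,0,1],
    [1.8,0,-3.4,0,1],
    [1.8,0,-3.4,0,1],
    [1.8,0,-3.4,0,1],
    [1.8,0,-3.4,0,1],
    [0.8,0,-2,0,1],
    [0,0,0,0,1]
  ]
}}

```text
t: 2.7
eef_pos: [0.4748, 0.1681, 0.2399]
ee_rot: [-0.7, 0.701, -0.096, 0.097]
contact_force: [0.1, 0.1, -0.2]
width: 1.003
```

Run:
```python
from h import *
np.set_printoptions(precision=4,suppress=True)
p,M,s=pose(); print(p,M,s["t"])
c=cam("wrist"); im,d=imaging.read_camera("wrist"); save("w1",im); np.savez("w1.npz",im=im,d=d)
o=-c[2].T@c[3]; print("cam in tool",M.T@(o-p),"fwd in tool",M.T@c[2][2])
print(cv2.projectPoints(np.array([[.548,.0135,.18]]),cv2.Rodrigues(c[2])[0],c[3],c[0],c[1])[0])
```

```text
[0.4748 0.1681 0.2399] [[ 0.9628  0.0006  0.27  ]
 [-0.27   -0.0009  0.9628]
 [ 0.0008 -1.     -0.0007]] 2.7
cam in tool [-0.0746 -0.1456  0.0003] fwd in tool [0.2739 0.9618 0.0009]
[[[ 82.9773 355.2073]]]
```

View pics/w1.png

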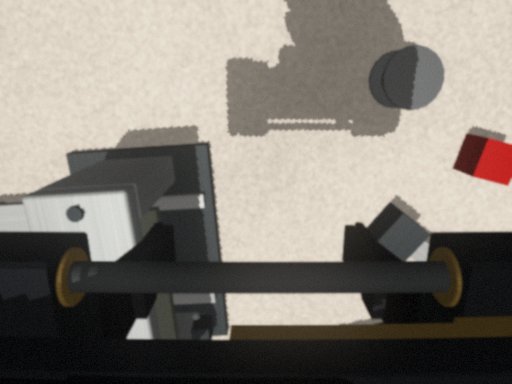

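The wrist view shows the beam end at lower left, the spool at (407,77) and the hub at (398,230). The gripper hides the lower part of the picture. Now I go round to the front of the push plate.

Request:
{"fn": "send_rows", "kwargs": {
  "rows": [
    [1.3,0,-3.9,0,0],
    [1.3,0,-3.9,0,0],
    [1.3,0,-3.9,0,0],
    [1.3,0,-3.9,0,0],
    [1.3,0,-3.9,0,0],
    [1.3,0,-3.9,0,0],
    [1.3,0,-3.9,0,0],
    [1.3,0,-3.9,0,0],
    [1.3,0,-3.9,0,0],
    [1.3,0,-3.9,0,0],
    [0,0,0,0.15,0],
    [0,0,0,0.15,0],
    [0,0,0,0.15,0],
    [0,0,0,0.15,0],
    [0,0,0,0.15,0],
    [0,0,0,0.15,0],
    [0,0,0,0.15,0],
    [0,0,0,0.15,0],
    [0,0,0,0.15,0],
    [0,0,0,0.15,0]
  ]
}}

```text
t: 4.75
eef_pos: [0.498, -0.2365, 0.2394]
ee_rot: [0.448, -0.448, 0.547, -0.547]
contact_force: [1.0, -0.9, 0.5]
width: 0.004
```

```bash
cat >> h.py <<'E'
def rel(x,y,z=None,s_=None):
    p,M,s=pose(); t=np.array([x,y,p[2] if z is None else z]); print("p",p.round(4),"az",np.degrees(np.arctan2(M[1,0],M[0,0])).round(2),"t",s["t"],"q",np.round(s["joint_pos"],2),"F",np.round(s["contact_force"],1)); print("shift cm",(M.T@(t-p)*100).round(2))
E
python3 -c "
from h import *
rel(.495,-.231,.047)"
```

```text
p [ 0.498  -0.2365  0.2394] az -101.4 t 4.75 q [-0.21  0.32  0.73  1.86 -0.24  1.05  0.42] F [ 1.  -0.9  0.5]
shift cm [-0.47 19.24 -0.41]
```

Request:
{"fn": "send_rows", "kwargs": {
  "rows": [
    [0,4,0,0.01,0],
    [0,4,-0.4,0,0],
    [0,4,0,0,0],
    [0,4,0,0,0],
    [0,3.2,0,0,0],
    [-1.5,0,0,0,0],
    [-1.5,0,0,0,0],
    [-1.5,0,0,0,0],
    [-1.5,0,0,0,0],
    [-1,0,0,0,0],
    [-1,0,0,0,0],
    [-1,0,0,0,0],
    [-0.7,0,0,0,0],
    [0,0,0,0,0]
  ]
}}

```text
t: 6.15
eef_pos: [0.5125, -0.1408, 0.0473]
ee_rot: [0.447, -0.446, 0.549, -0.548]
contact_force: [0.4, -0.3, -0.1]
width: 0.011
```

```bash
python3 -c "
from h import *
rel(.548-.21*.1395,.0135-.978*.1395,.047)"
```

```text
p [ 0.5125 -0.1408  0.0473] az -101.69 t 6.15 q [-0.25  0.55  0.58  2.06 -0.49  0.66  0.45] F [ 0.4 -0.3 -0.1]
shift cm [-1.88  0.03  0.24]
```

Request:
{"fn": "send_rows", "kwargs": {
  "rows": [
    [-0.5,0,0,0,0],
    [-0.5,0,0,0,0],
    [-0.5,0,0,0,0],
    [-0.5,0,0,0,0],
    [0,0,0,0,0]
  ]
}}

```text
t: 6.65
eef_pos: [0.5163, -0.1229, 0.0473]
ee_rot: [0.446, -0.446, 0.549, -0.549]
contact_force: [-0.6, -1.8, -1.2]
width: 0.003
```

Request:
{"fn": "send_rows", "kwargs": {
  "rows": [
    [-0.4,0,0,0,0],
    [-0.4,0,0,0,0],
    [0,0,0,0,0]
  ]
}}

```text
t: 6.95
eef_pos: [0.5163, -0.1229, 0.0475]
ee_rot: [-0.442, 0.447, -0.547, 0.553]
contact_force: [-2.6, -17.2, -2.8]
width: 0.008
```

```bash
python3 -c "
from h import *
rel(.548-.21*.1395,.0135-.978*.1395,.047)
for n in('top','scene'):
    im,d=imaging.read_camera(n);C=cloud(n,d);X,Y,Z=np.moveaxis(C,2,0)
    S=np.array([.548,.0135]);u=np.array([.21,.978]);v=np.array([.978,-.21])
    a=(C[...,:2]-S)@u;b=(C[...,:2]-S)@v
    m=(a<-.08)&(a>-.2)&(abs(b)>.025)&(abs(b)<.042)&(Z>.06)&(Z<.08)
    print(n,m.sum(),np.percentile(a[m],[2,50,98]))
"
```

```text
p [ 0.5163 -0.1229  0.0475] az -102.11 t 6.95 q [-0.3   0.55  0.59  2.07 -0.48  0.66  0.4 ] F [ -2.6 -17.2  -2.8]
shift cm [-0.05  0.05  0.24]Traceback (most recent call last):
  File "<string>", line 9, in <module>
    print(n,m.sum(),np.percentile(a[m],[2,50,98]))
                    ~~~~~~~~~~~~~^^^^^^^^^^^^^^^^
    return _quantile_unchecked(
        a, q, axis, out, overwrite_input, method, keepdims, weights)
    return _ureduce(a,
                    func=_quantile_ureduce_func,
    ...<5 lines>...
                    overwrite_input=overwrite_input,
                    method=method)
    r = func(a, **kwargs)
    result = _quantile(arr,
                       quantiles=q,
    ...<2 lines>...
                       out=out,
                       weights=wgt)
    slices_having_nans = np.isnan(arr[-1, ...])
                                  ~~~^^^^^^^^^
IndexError: index -1 is out of bounds for axis 0 with size 0
```

Force reached 17 N with no further motion, and the finger face is at 130 mm from the shaft axis, so the tray is home. Next I back off, rise and look at the shaft.

Request:
{"fn": "send_rows", "kwargs": {
  "rows": [
    [2,0,0,0,0],
    [1,-2,0,0,0],
    [0,-4,0,0,0],
    [0,-4,0,0,0.5],
    [0,-4,0,0,1],
    [0,-4,0,0,1],
    [-3,-1,0,0,1],
    [-3,0,0,0,1],
    [-3,0,0,0,1],
    [-2.5,0,0,0,1],
    [0,0,0,0,1],
    [0,0,0,0,1]
  ]
}}

```text
t: 8.2
eef_pos: [0.5355, -0.0313, 0.2374]
ee_rot: [0.446, -0.447, 0.549, -0.548]
contact_force: [0.4, -0.7, 0.4]
width: 0.742
```

Run:
```python
from h import *
np.set_printoptions(precision=4,suppress=True)
rel(.548,.0135)
c=cam("wrist"); im,d=imaging.read_camera("wrist"); np.savez("w2.npz",im=im,d=d,R=c[2],t=c[3])
px=cv2.projectPoints(np.array([[.548,.0135,.18]]),cv2.Rodrigues(c[2])[0],c[3],c[0],c[1])[0].ravel(); print(px)
for q in("shaft_end","collar"): print(models.landmark_of(q,"wrist")[:2])
C=cloud("wrist",d,c); m=(C[...,2]>.168)&(C[...,2]<.2)
m&=np.hypot(C[...,0]-.548,C[...,1]-.0135)<.025; P=C[m]; print(m.sum(),P.mean(0)); m2=P[:,2]>.176; print(cv2.minAreaRect((P[m2][:,:2]*1000).astype(np.float32)),P[:,2].max())
m=(C[...,2]<.159)&(C[...,2]>.152)&(np.hypot(C[...,0]-.548,C[...,1]-.0135)<.03); print(cv2.minEnclosingCircle((C[m][:,:2]*1000).astype(np.float32)))
u,v=px.astype(int); x0,y0=max(u-60,0),max(v-60,0)
cr=im[y0:y0+120,x0:x0+120]; print(x0,y0); save("w2",cv2.resize(cr,(600,600),interpolation=cv2.INTER_CUBIC))
```

```text
p [ 0.5355 -0.0313  0.2374] az -101.7 t 8.2 q [-0.61  0.29  0.73  1.9  -0.22  1.04  0.01] F [ 0.4 -0.7  0.4]
shift cm [-4.64  0.    0.31]
[263.1158 141.5591]
[{'pixel': [263.0, 139.2], 'confidence': 0.59}, {'pixel': [505.3, 82.4], 'confidence': 0.5}]
[{'pixel': [262.9, 132.9], 'confidence': 0.68}]
748 [0.5472 0.0159 0.1787]
((547.1656494140625, 15.187643051147461), (16.022598266601562, 16.038747787475586), 40.27552032470703) 0.182120374970245
((546.6834106445312, 14.170413970947266), 28.466346740722656)
203 81
```

View pics/w2.png

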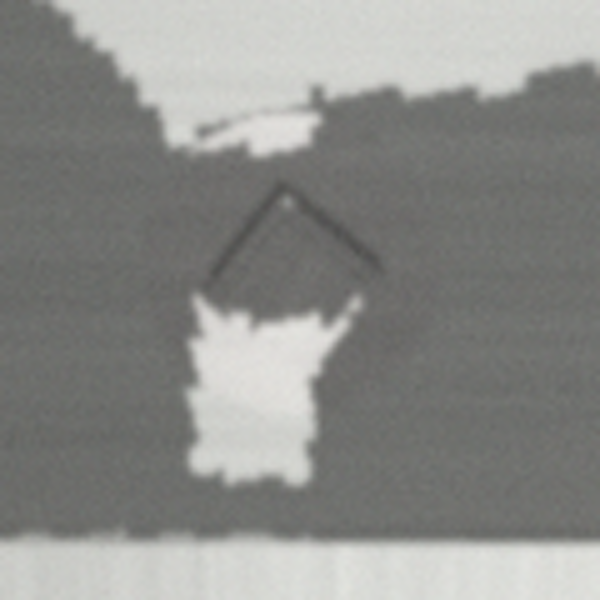

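The crop shows the square tip with its top corner at (283,183) and dark edges running to (210,280) and (380,268). I measure its yaw from those edges and from depth.

Run:
```python
from h import *
np.set_printoptions(precision=4,suppress=True)
f=np.load("w2.npz"); c=cam("wrist"); c=(c[0],c[1],f["R"],f["t"])
px=np.array([[283,183],[210,280],[380,268]])/5-.4+[203,81]
for z in(.176,.18):
    P=at_z("wrist",px,z,c)[:,:2]
    for i in(1,2): v=P[i]-P[0]; print(z,P[i],np.linalg.norm(v),np.degrees(np.arctan2(v[1],v[0]))%90)
C=cloud("wrist",f["d"],c); H=np.hypot(C[...,0]-.547,C[...,1]-.015)
for lo,hi in((.170,.1745),(.1755,.178),(.1785,.19)):
    P=C[(C[...,2]>lo)&(C[...,2]<hi)&(H<.02)]; print(lo,len(P),cv2.minAreaRect((P[:,:2]*1000).astype(np.float32)))
```

```text
0.176 [0.5376 0.0181] 0.014439832658178822 40.93583249398205
0.176 [0.5579 0.0154] 0.015367389511955723 37.55468978608796
0.18 [0.5379 0.0186] 0.01416074931666634 40.93583249398213
0.18 [0.5578 0.0159] 0.015070378977495654 37.55468978608814
0.17 24 ((547.5289306640625, 20.839067459106445), (10.999342918395996, 22.2224178314209), 85.3505859375)
0.1755 230 ((547.1656494140625, 15.187643051147461), (16.022598266601562, 16.038747787475586), 40.27552032470703)
0.1785 460 ((547.0892333984375, 15.22781753540039), (12.610223770141602, 12.618634223937988), 40.90790939331055)
```

Request:
{"fn": "send_rows", "kwargs": {
  "rows": [
    [-3.9,0,-0.4,0,1],
    [-3.9,0,-0.4,0,1],
    [-3.9,0,-0.4,0,1],
    [-3.9,0,-0.4,0,1],
    [-3.9,0,-0.4,0,1],
    [-3.9,0,-0.4,0,1],
    [-3.9,0,-0.4,0,1],
    [-3.6,0,-0.2,0,1],
    [0,0,0,0.146,1],
    [0,0,0,0.146,1],
    [0,0,0,0.146,1],
    [0,0,0,0.146,1],
    [0,0,0,0.146,1],
    [0,0,0,0,1]
  ]
}}

```text
t: 9.75
eef_pos: [0.5699, 0.2755, 0.2374]
ee_rot: [-0.22, 0.22, -0.672, 0.672]
contact_force: [0.1, 0.1, 1.1]
width: 0.998
```

Run:
```python
from h import *
np.set_printoptions(precision=4,suppress=True)
rel(.601,.302)
c=cam("wrist"); im,d=imaging.read_camera("wrist"); np.savez("w3.npz",im=im,d=d,R=c[2],t=c[3]); save("w3",im)
for q in("crank_hub","crank_handle"): print(models.landmark_of(q,"wrist")[:2])
C=cloud("wrist",d,c); Z=C[...,2]; I=im.astype(int)
g=(np.hypot(C[...,0]-.62,C[...,1]-.315)<.1)&(I.max(2)-I.min(2)<40)
m=g&(Z>.034)&(Z<.046)&(I.max(2)<100); k,l,st,ce=cv2.connectedComponentsWithStats(m.astype(np.uint8))
for i in np.argsort(-st[1:,4])[:2]+1:
    P=C[l==i]; print("hub",len(P),P.mean(0),cv2.minAreaRect((P[:,:2]*1000).astype(np.float32)))
m=g&(Z>.034)&(Z<.046); P=C[m]; print("hub+arm",cv2.minAreaRect((P[:,:2]*1000).astype(np.float32)))
P=C[g&(Z>.084)&(Z<.097)]; print("handle",len(P),cv2.minEnclosingCircle((P[:,:2]*1000).astype(np.float32)))
```

```text
p [0.5699 0.2755 0.2374] az -143.73 t 9.75 q [-1.08  0.49  0.8   1.68 -0.38  1.14 -1.11] F [0.1 0.1 1.1]
shift cm [-4.07 -0.   -0.3 ]
[{'pixel': [136.9, 115.6], 'confidence': 0.96}, {'pixel': [142.5, 232.4], 'confidence': 0.67}]
[{'pixel': [251.1, 48.7], 'confidence': 0.64}, {'pixel': [76.4, 37.2], 'confidence': 0.59}]
hub 1738 [0.595  0.3005 0.0404] ((594.8660888671875, 300.27880859375), (42.337646484375, 41.355743408203125), 37.317874908447266)
hub 17 [0.6435 0.3477 0.0407] ((643.1751098632812, 347.7666931152344), (6.985832691192627, 2.0055415630340576), 83.272705078125)
hub+arm ((616.3923950195312, 316.2655029296875), (95.90936279296875, 41.499229431152344), 36.88368606567383)
handle 730 ((655.0111694335938, 345.1162414550781), 12.05081558227539)
```

View pics/w3.png

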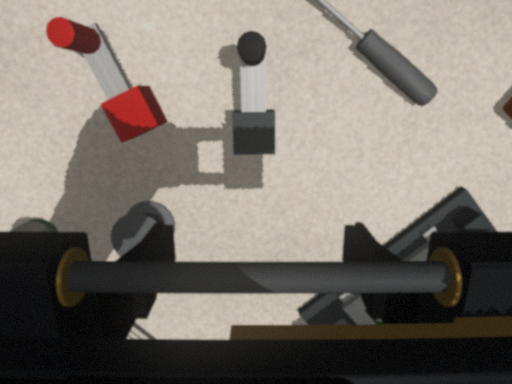

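The wrist view shows the dark hub at (253,132) with its handle at (251,48), and the red decoy well clear to the left. I descend and grip the hub.

Request:
{"fn": "send_rows", "kwargs": {
  "rows": [
    [-3.5,0,-0.5,-0.009,1],
    [0,4,0,0,1],
    [0,4,0,0,1],
    [0,4,0,0,1],
    [0,4,0,0,1],
    [0,3,0,0,1],
    [0,1.9,0,0,1],
    [0,0,0,0,1],
    [0,0,0,0,0],
    [0,0,0,0,0],
    [0,0,0,0,0],
    [0,0,0,0,0],
    [0,0,0,0,0]
  ],
  "force": 35
}}

```text
t: 11.2
eef_pos: [0.595, 0.3017, 0.0293]
ee_rot: [0.224, -0.223, 0.671, -0.671]
contact_force: [-0.2, 0.1, -0.3]
width: 0.629
```

```bash
python3 -c "
from h import *
rel(.595,.3004,.028)"
```

```text
p [0.595  0.3017 0.0293] az -143.09 t 11.2 q [-0.95  0.77  0.63  1.74 -0.59  0.83 -0.97] F [-0.2  0.1 -0.3]
shift cm [0.08 0.13 0.1 ]
```

Still closing (0.63; the hub should read about 0.48).

Request:
{"fn": "send_rows", "kwargs": {
  "rows": [
    [0,0,0,0,0],
    [0,0,0,0,0],
    [0,0,0,0,0],
    [0,0,0,0,0]
  ]
}}

```text
t: 11.6
eef_pos: [0.5951, 0.3011, 0.0288]
ee_rot: [-0.224, 0.223, -0.671, 0.671]
contact_force: [-0.2, -1.4, 2.2]
width: 0.483
```

Request:
{"fn": "send_rows", "kwargs": {
  "rows": [
    [0,-1,0,0,0],
    [0,-3,0,0,0],
    [0,-4,0,0,0],
    [0,-4,0,0,0],
    [0,-4,0,0,0],
    [0,-4,0,-0.03,0],
    [0,-1.5,0,-0.035,0],
    [0,0,0,0,0]
  ]
}}

```text
t: 12.4
eef_pos: [0.5954, 0.3017, 0.2453]
ee_rot: [0.247, -0.244, 0.664, -0.663]
contact_force: [-0.3, 0.8, -5.2]
width: 0.479
```

```bash
python3 -c "
from h import *
rel(.547,.0152,.243)"
```

```text
p [0.5954 0.3017 0.2453] az -139.35 t 12.4 q [-1.04  0.54  0.77  1.58 -0.4   1.18 -1.05] F [-0.3  0.8 -5.2]
shift cm [22.33  0.15 18.58]
```

Request:
{"fn": "send_rows", "kwargs": {
  "rows": [
    [1.2,0,1,0,0],
    [2.3,0,1.9,0,0],
    [2.6,0,2.2,0,0],
    [2.6,0,2.2,0,0],
    [2.6,0,2.2,0,0],
    [2.6,0,2.2,0,0],
    [2.6,0,2.2,0,0],
    [2.6,0,2.1,0,0],
    [2,0,1.6,0,0],
    [1.2,0,1,0,0],
    [0,0,0,0,0],
    [0,0,0,0,0]
  ]
}}

```text
t: 13.6
eef_pos: [0.546, 0.0158, 0.2424]
ee_rot: [0.245, -0.246, 0.664, -0.663]
contact_force: [-0.5, 0.6, -3.8]
width: 0.481
```

```bash
python3 -c "
from h import *
rel(.547,.0152,.2088)
for n in('top','scene'):
    im,d=imaging.read_camera(n); np.savez(n+'4.npz',im=im,d=d)
im,d=imaging.read_camera('wrist');c=cam('wrist');C=cloud('wrist',d,c);Z=C[...,2]
g=(np.hypot(C[...,0]-.547,C[...,1]-.015)<.12)
P=C[g&(Z>.29-.015)&(Z<.33)&(np.hypot(C[...,0]-.604,C[...,1]-.064)<.03)]
print(len(P),P.mean(0) if len(P) else '',cv2.minEnclosingCircle((P[:,:2]*1000).astype(np.float32)))
save('w4',im)"
```

```text
p [0.546  0.0158 0.2424] az -139.38 t 13.6 q [-0.79  0.33  0.86  1.87 -0.29  1.07 -0.67] F [-0.5  0.6 -3.8]
shift cm [-0.04  3.36  0.12]
7783 [0.60347753 0.06556602 0.30538529] ((603.361328125, 65.40776062011719), 12.027633666992188)
```

View pics/w4.png

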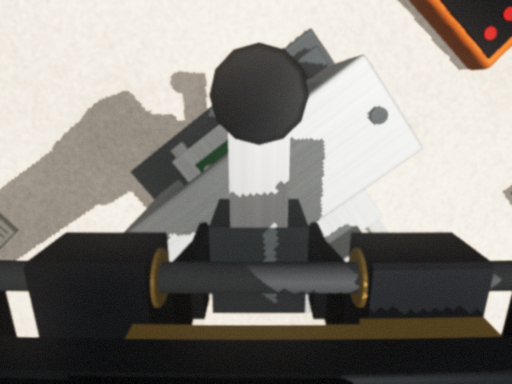

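The wrist view shows the crank in hand over the shaft. The handle at (258,95) puts the hub within about 1.5 mm of the target. I lower it.

Request:
{"fn": "send_rows", "kwargs": {
  "rows": [
    [0,1.5,0.1,0,0],
    [0,1.5,0,0,0],
    [0,0.5,0,0,0],
    [0,0.3,0,0,0],
    [0,0.3,0,0,0],
    [0,0,0,0,0]
  ]
}}

```text
t: 14.35
eef_pos: [0.5473, 0.0142, 0.2023]
ee_rot: [-0.245, 0.245, -0.663, 0.663]
contact_force: [-0.8, 0.5, -5.5]
width: 0.48
```

Request:
{"fn": "send_rows", "kwargs": {
  "rows": [
    [0,0.4,0,0,0],
    [0,0.4,0,0,0],
    [0,0.4,0,0,0],
    [0,0.4,0,0,0],
    [0,0.2,0,0,0],
    [0,0,0,0,0]
  ]
}}

```text
t: 14.95
eef_pos: [0.5471, 0.0143, 0.1841]
ee_rot: [0.245, -0.246, 0.663, -0.663]
contact_force: [-0.4, 0.6, -3.7]
width: 0.478
```

Request:
{"fn": "send_rows", "kwargs": {
  "rows": [
    [0,0.15,0,0,0],
    [0,0.1,0,0,0],
    [0,0,0,0,0]
  ]
}}

```text
t: 15.25
eef_pos: [0.5474, 0.0142, 0.1827]
ee_rot: [0.246, -0.245, 0.663, -0.663]
contact_force: [-2.1, 0.1, 2.9]
width: 0.478
```

Request:
{"fn": "send_rows", "kwargs": {
  "rows": [
    [0,0,0,0,1],
    [0,0,0,0,1],
    [0,0,0,0,1],
    [0,0,0,0,1],
    [0,0,0,0,1],
    [0,-1,0,0,1],
    [0,-3,0,0,1],
    [0,-3,0,0,1],
    [0,-1.7,0,0,1],
    [0,0,0,0,1]
  ]
}}

```text
t: 16.25
eef_pos: [0.549, 0.0139, 0.2721]
ee_rot: [-0.247, 0.243, -0.663, 0.663]
contact_force: [0.6, -0.1, 0.3]
width: 0.996
```

```bash
python3 -c "
from h import *
im,d=imaging.read_camera('wrist');c=cam('wrist');C=cloud('wrist',d,c);Z=C[...,2]
P=C[(Z>.236)&(Z<.255)&(np.hypot(C[...,0]-.604,C[...,1]-.064)<.03)]
print(len(P),P.mean(0)); (x,y),r=cv2.minEnclosingCircle((P[:,:2]*1000).astype(np.float32)); print(x,y,r, np.hypot(x-547,y-15),np.degrees(np.arctan2(y-15,x-547)))
rel(x/1000,y/1000,.224)"
```

```text
1857 [0.60296991 0.06313853 0.24329968]
602.9409790039062 62.963035583496094 11.998800277709961 73.68748818014625 40.609338315045
p [0.5479 0.0142 0.2703] az -139.38 t 16.3 q [-0.8   0.3   0.88  1.84 -0.26  1.12 -0.69] F [ 0.  -0.9 -0.2]
shift cm [-7.34  4.65 -0.12]
```

Request:
{"fn": "send_rows", "kwargs": {
  "rows": [
    [-2.5,0,0,0,1],
    [-2.5,0,0,0,1],
    [-2.35,0,-0.1,0,1],
    [0,0,0,0,0.6],
    [0,2,0,0,0.5],
    [0,2,0,0,0.5],
    [0,0.6,0,0,0],
    [0,0,0,0,0],
    [0,0,0,0,0],
    [0,0,0,0,0],
    [0,0,0,0,0],
    [0,0,0,0,0],
    [0,0,0,0,0]
  ],
  "force": 15
}}

```text
t: 17.6
eef_pos: [0.6027, 0.0629, 0.2235]
ee_rot: [-0.246, 0.245, -0.663, 0.663]
contact_force: [-0.2, 0.3, 1.6]
width: 0.269
```

```bash
python3 -c "
from h import *
rel(.5468,.0145)"
```

```text
p [0.6027 0.0629 0.2235] az -139.38 t 17.6 q [-0.76  0.46  0.82  1.76 -0.38  1.08 -0.68] F [-0.2  0.3  1.6]
shift cm [ 7.4  -0.01  0.04]
```

Request:
{"fn": "send_rows", "kwargs": {
  "rows": [
    [0.26,0,1.94,0,0],
    [0.75,0,1.81,0,0],
    [1.19,0,1.55,0,0],
    [1.55,0,1.19,0,0],
    [1.81,0,0.75,0,0],
    [1.94,0,0.26,0,0],
    [0,0,0,0,0]
  ]
}}

```text
t: 18.3
eef_pos: [0.5912, -0.046, 0.2231]
ee_rot: [0.243, -0.245, 0.664, -0.663]
contact_force: [-0.9, -0.7, 2.5]
width: 0.272
```

```bash
python3 -c "
from h import *
rel(.5468,.0145)"
```

```text
p [ 0.5912 -0.046   0.2231] az -139.66 t 18.3 q [-0.6   0.44  0.83  1.79 -0.37  1.08 -0.51] F [-0.9 -0.7  2.5]
shift cm [-0.54  0.01 -7.49]
```

Request:
{"fn": "send_rows", "kwargs": {
  "rows": [
    [1.94,0,-0.26,0,0],
    [1.81,0,-0.75,0,0],
    [1.55,0,-1.19,0,0],
    [1.19,0,-1.55,0,0],
    [0.75,0,-1.81,0,0],
    [0.26,0,-1.94,0,0],
    [-0.26,0,-1.94,0,0],
    [-0.75,0,-1.81,0,0],
    [-1.19,0,-1.55,0,0],
    [-1.55,0,-1.19,0,0],
    [-1.81,0,-0.75,0,0],
    [-1.94,0,-0.26,0,0],
    [0,0,0,0,0]
  ]
}}

```text
t: 19.6
eef_pos: [0.4981, 0.0727, 0.223]
ee_rot: [-0.247, 0.246, -0.662, 0.663]
contact_force: [-0.4, 0.9, 4.5]
width: 0.271
```

```bash
python3 -c "
from h import *
rel(.5468,.0145)"
```

```text
p [0.4981 0.0727 0.223 ] az -139.21 t 19.6 q [-0.94  0.26  0.85  1.99 -0.23  0.99 -0.83] F [-0.4  0.9  4.5]
shift cm [0.11 0.01 7.59]
```

Request:
{"fn": "send_rows", "kwargs": {
  "rows": [
    [-1.94,0,0.26,0,0],
    [-1.81,0,0.75,0,0],
    [-1.55,0,1.19,0,0],
    [-1.19,0,1.55,0,0],
    [-0.75,0,1.81,0,0],
    [-0.26,0,1.94,0,0],
    [0.26,0,1.94,0,0],
    [0.75,0,1.81,0,0],
    [1.19,0,1.55,0,0],
    [1.55,0,1.19,0,0],
    [1.81,0,0.75,0,0],
    [1.94,0,0.26,0,0],
    [0,0,0,0,0]
  ]
}}

```text
t: 20.9
eef_pos: [0.5909, -0.0461, 0.223]
ee_rot: [0.243, -0.245, 0.664, -0.663]
contact_force: [-0.0, -0.8, 3.3]
width: 0.272
```

```bash
python3 -c "
from h import *
rel(.5468,.0145)"
```

```text
p [ 0.5909 -0.0461  0.223 ] az -139.67 t 20.9 q [-0.59  0.44  0.81  1.79 -0.36  1.07 -0.52] F [-0.  -0.8  3.3]
shift cm [-0.56  0.02 -7.48]
```

Now 1.25 turns are done; the stop comes within the next 0.1–0.5 turn, so I go on in smaller pieces.

Request:
{"fn": "send_rows", "kwargs": {
  "rows": [
    [1.94,0,-0.26,0,0],
    [1.81,0,-0.75,0,0],
    [1.55,0,-1.19,0,0],
    [0,0,0,0,0]
  ]
}}

```text
t: 21.3
eef_pos: [0.5374, -0.0604, 0.2228]
ee_rot: [0.245, -0.246, 0.664, -0.662]
contact_force: [-0.9, 0.3, 2.9]
width: 0.271
```

```bash
python3 -c "
from h import *
rel(.5468,.0145)"
```

```text
p [ 0.5374 -0.0604  0.2228] az -139.38 t 21.3 q [-0.63  0.34  0.85  1.91 -0.3   1.03 -0.52] F [-0.9  0.3  2.9]
shift cm [-5.59  0.01 -5.07]
```

Request:
{"fn": "send_rows", "kwargs": {
  "rows": [
    [1.19,0,-1.55,0,0],
    [0.75,0,-1.81,0,0],
    [0,0,0,0,0]
  ]
}}

```text
t: 21.6
eef_pos: [0.5064, -0.05, 0.2244]
ee_rot: [-0.249, 0.243, -0.66, 0.666]
contact_force: [7.7, -4.7, -1.9]
width: 0.273
```

Request:
{"fn": "send_rows", "kwargs": {
  "rows": [
    [0.1,0,-0.4,0,0],
    [0,0,0,0,0]
  ]
}}

```text
t: 21.8
eef_pos: [0.5055, -0.0491, 0.2248]
ee_rot: [-0.249, 0.242, -0.659, 0.668]
contact_force: [13.0, -8.4, -3.9]
width: 0.272
```

```bash
python3 -c "
from h import *
rel(.5468,.0145)"
```

```text
p [ 0.5055 -0.0491  0.2248] az -139.39 t 21.8 q [-0.71  0.26  0.87  1.99 -0.23  0.98 -0.59] F [13.  -8.4 -3.9]
shift cm [-7.28  0.01 -2.14]
```

The shaft met its hard stop at about 1.45 turns: 15 N resisting with hardly any motion. I unload, let go and retreat upward.

Request:
{"fn": "send_rows", "kwargs": {
  "rows": [
    [-0.1,0,0.6,0,0],
    [0,0,0,0,0.55],
    [0,0,0,0,0.55],
    [0,0,0,0,0.55],
    [0,0,0,0,0.55],
    [0,-1,0,0,0.55],
    [0,-2,0,0,0.55],
    [0,-3,0,0,0.55],
    [0,-3,0,0,0.55],
    [3,-3,0,0,0.55],
    [4,0,0,0,0.55],
    [4,0,0,0,0.55],
    [0,0,0,0,0.55]
  ]
}}

```text
t: 23.1
eef_pos: [0.4172, -0.1251, 0.3434]
ee_rot: [0.244, -0.243, 0.666, -0.662]
contact_force: [-0.2, 0.5, 0.5]
width: 0.553
```

Run:
```python
from h import *
np.set_printoptions(precision=4,suppress=True)
rel(.5468,.0145)
S=np.array([.547,.0148]);u=np.array([.21,.978]);v=np.array([.978,-.21])
for n in("top","scene"):
    im,d=imaging.read_camera(n);C=cloud(n,d);X,Y,Z=np.moveaxis(C,2,0)
    a=(C[...,:2]-S)@u;b=(C[...,:2]-S)@v
    m=(a<-.08)&(a>-.22)&(abs(b)<.045)&(Z>.06)&(Z<.085)
    print(n,"plate",m.sum(),np.percentile(a[m],[2,50,98]) if m.sum() else '')
    I=im.astype(int); H=np.hypot(X-S[0],Y-S[1])
    m=(H<.03)&(Z>.18)&(Z<.21)&(I.max(2)<100); print(" hub",m.sum(),cv2.minAreaRect((C[m][:,:2]*1000).astype(np.float32)) if m.sum() else '',np.median(Z[m]))
    m=(H<.1)&(Z>.225)&(Z<.26); print(" handle",m.sum(),C[m].mean(0),C[m].max(0))
    for q in("spool_mid","multimeter","screwdriver","flux"):
        r=models.landmark_of(q,n)[:1]; print(" ",q,[np.round(k["pixel"],1) for k in r])
    save("end_"+n,cv2.resize(im[85:325,110:380],(675,600),interpolation=2))
```

```text
p [ 0.4172 -0.1251  0.3434] az -139.76 t 23.1 q [-0.79 -0.1   0.94  1.95  0.08  1.25 -0.75] F [-0.2  0.5  0.5]
shift cm [-18.91   0.07  -2.28]
top plate 115 [-0.1298 -0.1239 -0.1197]
 hub 229 ((547.2061767578125, 15.824460983276367), (41.719329833984375, 40.48432159423828), 67.60604095458984) 0.19446180862156726
 handle 80 [ 0.518  -0.0532  0.2428] [ 0.5312 -0.0423  0.2481]
  spool_mid [array([186.6, 234.6])]
  multimeter [array([289.5, 119.7])]
  screwdriver [array([155.2, 267.4])]
  flux [array([155.9, 269. ])]
scene plate 133 [-0.1319 -0.1271 -0.1215]
 hub 279 ((546.5341186523438, 11.110782623291016), (45.52452850341797, 43.632606506347656), 66.13043212890625) 0.19246355392263892
 handle 103 [ 0.5203 -0.0589  0.2405] [ 0.5301 -0.0455  0.2479]
  spool_mid [array([260.6, 133.4])]
  multimeter [array([305.6, 287.9])]
  screwdriver [array([328.6, 201.2])]
  flux [array([258.7, 106.7])]
```

View pics/end_scene.png

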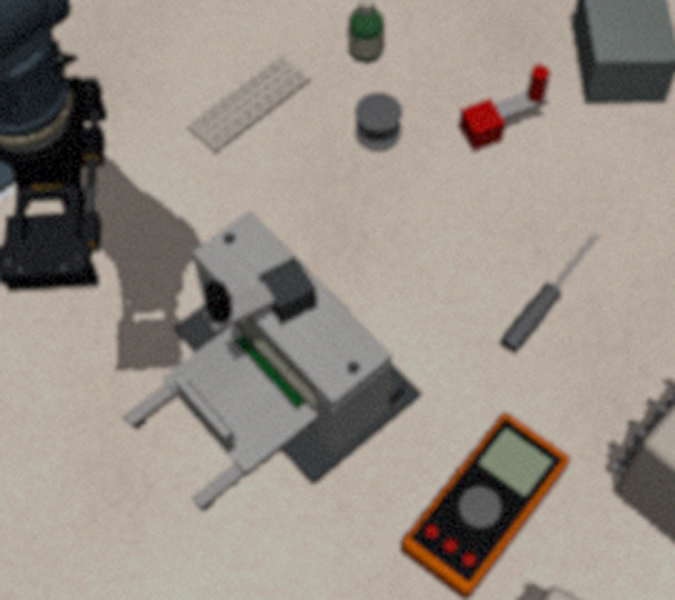

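The final scene view shows the crank seated on the beam, with the hub at crop (290,290) and the handle at (218,300). The tray is in and the bystanders are where they started. The gripper is clear, so I hand in.

```bash
python3 -c "
from h import *
print(ticket.job_done())"
```

```text
the job is handed in; nothing more can be done
None
```

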